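Index the carving turntable on by one notch

ROBOT

A 6-joint arm with a two-finger parallel gripper is mounted at the origin on the work surface. World frame = base frame: x ahead of the robot, y to its left, z up, the work surface at z = 0. Lengths are in m, angles in rad, forces in N, time in s.
With the tool pointing down it reaches from about 0.35 to 0.775 m from the base axis. Payload 5.5 kg.
Tool frame: the origin (TCP) lies on the front face of the gripper's body, between the roots of the fingers; the fingertips stand r.tcp_to_tips ahead of it and the grasp point (between the pads) lies 54 mm ahead of it (r.tcp_to_tips is the distance from the TCP to the fingertips, in m); z points along the fingers, y is the line along which they close (so a half turn about z gives the same grasp; the last joint's range is limited). The gripper opens to 85 mm and grips with 20 to 120 N. Pads are 22 mm wide; open, the fingers measure 114 mm over their backs; the gripper's body (76 mm by 85 mm) begins 54 mm behind the grasp point. The pads swing forward as they close: fully open they stand 13 mm farther back than shut.
Start: joints at [1.011, 0.313, 0.046, 1.304, 0, 1.431], TCP at [0.234, 0.525, 0.304] pointing down, gripper open.
Joint ranges: [-2.76, 2.76], [-0.86, 1.69], [-1.03, 1.26], [-2.2, 2.34], [-1.47, 1.5], [-3.14, 3.14]. Speed limits (rad/s): [2.57, 2.57, 3.14, 3.14, 3.14, 3.14].

INTERFACE

Orientations are given as a rotation vector (axis times angle).
In Python, from workcell import r gives the robot as it stands.
- The arm moves only by the tool move_arm, never from a script. Its argument "targets" is a list of rows, each a list of 7 numbers: the turn, a rotation vector about the tool's x, y, z in degrees, then the shift along the tool's x, y, z in m, then the opening, from -1 (shut) to 1 (fully open). A call has exactly 5 rows; each row is the pose to reach, as a shift and turn from the pose commanded when the call began, along the tool's axes at that moment; what a row does not reach only later rows make up. A row lasts 1/8 s, in which the tool goes at most 62.5 mm and 10.7 degrees, less where a joint would pass 70% of its speed; a pose out of reach is approached as far as the arm can. A call with a gripper value outside its range is refused whole. The fingers move at their own pace and stop on an object; "newtons" is the grip in N (left out, the last holds). Time passes only in rows, so rows that repeat a pose let the fingers close, or fill a call up. It gives the time, the measured TCP pose, the force, the opening and the grip force at its end, in the units of the state.
- r.read_state(): the state, without advancing time (a new reading comes with each control period).
- r.camera(name): name is "side" or "top" or "wrist"; returns the picture (480x640x3 uint8, red, green, blue); there is no depth.
- r.get_calibration(name): a dict with "fx", "fy", "cx", "cy" (pixels), "R" (3x3) and "t" (3): a world point X has camera coordinates R X + t. Camera axes: x right, y down, z forward; pixel columns grow to the right and rows downward; lengths in m; the calibration is good to about 2 mm. A picture is of the moment at which its call begins: read the wrist's pose just before it. get_calibration takes no time and is no camera call; for the wrist camera it gives the pose at the moment of the call.
- r.close_job(): hands the job in; it is judged then, once.
The state is a dict: "time_s": time; "joints": joint angles; "joint_velocities": joint speeds; "joint_torque": joint torques, N m; "eef_pos": TCP position; "tcp_rot": TCP orientation; "wrist_force": force on the tool from outside, world axes, zero at the start; "torque": the same for the moment, N m; "grip_width": finger opening in m; "finger_force": force on a finger pad.
Only numpy, scipy, OpenCV 4.12 (cv2) and the standard library are available. Lean on these libraries where they do the work, as an engineer would, in place of code of your own. Each camera call takes 0.05 s, during which the arm holds its last target. There are 200 camera calls.

TASK

The carver's turntable is locked by its spring plunger in one of twelve notches. Press the plunger's red cup in to free the table and, keeping it in, push the table round anticlockwise (seen from above) to the very next notch and no further, then let the plunger spring fully out so that the table is locked there. Lift nothing: the carved rosette must ride along lying in its place on the turntable, and the tools and other things round it must stay where they are.

Things in the scene. Friction and masses are not known exactly. Their poses are not given: they have to be found in the camera images.
- index_base: Fixed base of the turntable: a green round foot with a level aluminium index plate, 314 mm across, 40 to 52 mm above the work surface, twelve notches in its rim, 30 degrees (0.5236 rad) apart, a black dot by each. Origin: on the turning axis at the work surface; z up; its x axis points at the notch where the plunger starts. Place and yaw differ from run to run.
- table_axis (a point): The vertical turning axis of the turntable, at the height of the turntable's rubber mat (75 mm above the work surface). Fixed; axes as those of the base.
- table_top (a point): The same point, but turning with the turntable: a dark wooden disc, 230 mm across, with a black rubber mat, and a steel arm that sticks out along this frame's x axis and carries the plunger.
- turntable (a joint): Angle of the turntable, rad, growing anticlockwise seen from above; about 0 at the start (locked in its notch with about 0.01 rad of play either way). The next notch anticlockwise is at +0.5236. Light drag, under 1 N at the cup; it stays where it is left.
- plunger (a joint): How far the plunger is pressed straight down, m: 0 out, 0.018 at its stop. Its spring pushes up with 3.5 N at 0, 10 N at the stop. Out, a brass tooth on its foot sits in a notch; pressed over 0.011 the table turns freely (0.013 to 0.016 is good for turning). Let go between notches, the tooth rubs under the plate; within 3 mm of a notch (0.02 rad of table angle) it finds its way in and snaps up.
- press_cup (a point): Centre of the floor of the plunger's red cup, moving with plunger and table: on the end of the steel arm, 168 mm from the turning axis, open upwards, floor 99 mm above the work surface when out. Outside 68 mm across, inside 60 mm, rim 12 mm above the floor. Shut fingertips fit inside: they press on its floor and push the table round through the rim.
- rosette: The carved flower rosette of pale wood, 156 mm across and 50 mm high, 0.3 to 0.65 kg, lying loose in the middle of the rubber mat, top about 125 mm above the work surface. Origin: centre of its underside; z up.
- gouge: A carving gouge, 190 mm long, wooden handle, steel blade, lying on the work surface beside the turntable. Origin under the ferrule end of the handle. Bystander.
- brush: A flat brush lying on the work surface beside the turntable. Origin under its middle. Bystander.
- mallet: A wooden mallet, about 210 mm long and 56 mm high, lying on the work surface. Origin under its handle. Bystander.
- wax_jar: A round jar of wax with a brass-coloured lid, 60 mm across, 62 mm high, standing on the work surface. Origin: centre of its underside. Bystander.
- sanding_block: A cork sanding block, 100 x 60 x 34 mm. Origin: centre of its underside. Bystander.
- figurine: A turned wooden figurine, 52 mm across the foot, 112 mm high, standing on the work surface. Origin: centre of its underside. Bystander.
There are look-alikes about, which are no part of the job. What is shaped like the rosette but orange or turquoise is not meant.

How it is judged:
On the way, in this order (a step that is already met when the one before it is completed fails the run):
1. the plunger is pressed in until its tooth is out of the notch, the table not yet turned (value of joint plunger above 0.0105 m and value of joint turntable between -0.08 and 0.08 rad), for 0.05 s.
2. the table is turned on anticlockwise to the next notch and the plunger has sprung out into it (value of joint turntable between 0.4936 and 0.5536 rad and value of joint plunger below 0.003 m), for 0.2 s.
At the end, for the whole second after the job is handed in: The turntable is at rest within 0.03 rad of the next notch anticlockwise (+0.5236), the plunger is out to within 3 mm, the rosette lies flat on the turntable within 25 mm of its centre, and each bystander is within 30 mm of where it began (all of step 2 and z of rosette in the frame of table_top below 0.008 m and distance between rosette and table_top below 0.025 m and velocity of joint turntable between -0.03 and 0.03 rad/s and angle between rosette's own z axis and vertical below 0.1 rad and distance of each of gouge, brush, mallet, sanding_block, wax_jar, figurine from where it was at the start of the episode below 0.03 m); the robot touches nothing.
It fails at once if the table is turned well past the next notch, or the wrong way (value of joint turntable above 0.75 rad or value of joint turntable below -0.2 rad).
It fails at once if the rosette is lifted off the turntable (z of rosette in the frame of table_top above 0.012 m).
It fails at once if a bystander is lifted from the work surface (height (world z) of any of gouge, brush, mallet, sanding_block, wax_jar, figurine above 0.02 m).
It fails at once if a bystander is pushed away by more than 30 mm (distance of any of gouge, brush, mallet, sanding_block, wax_jar, figurine from where it was at the start of the episode above 0.03 m).
It also fails if it takes over 38 s, if anything falls off the work surface, if the arm or the gripper's body presses on something with over 40 N, if the wrist force passes 120 N, or if a joint passes its speed limit or range.

## Working session

There is one attempt and no reset: what is moved stays moved. The work goes in short steps, Python scripts to look and compute and a tool call to move; the robot and the scene stay as the last step left them, time stands still between calls to the robot, and variables do not carry over. Pictures are saved under pics/ and viewed, at most 10 in all, crops included, and the job is handed in when it is done.

Besides the shell and the picture viewer there is one more tool, called as a command line: name --pt "numbers of a row" for each row, then --argument value for the rest. move_arm: Moves the arm, as the interface text tells. Its arguments: {"type":"object","properties":{"targets":{"type":"array"},"newtons":{"type":"number"}},"required":["targets"]}

```bash
mkdir -p pics; python3 - <<'E'
from workcell import r
import cv2
for n in ("top","side"):
    cv2.imwrite(f"pics/{n}0.png",r.camera(n)[:,:,::-1])
    c=r.get_calibration(n);print(n,c)
s=r.read_state();print(s["time_s"],s["eef_pos"],s["tcp_rot"],s["grip_width"],r.tcp_to_tips)
E
```

```text
top {'fx': 453.5726324111326, 'fy': 453.5726324111326, 'cx': 322.00363354247577, 'cy': 230.04466959806996, 'R': array([[ 0.01015144, -0.99991428,  0.0082693 ],
       [-0.98808213, -0.01130086, -0.15351217],
       [ 0.15359246, -0.00661238, -0.98811216]]), 't': array([-0.01685799,  0.57941326,  1.15524043])}
side {'fx': 499.53540073193614, 'fy': 499.53540073193614, 'cx': 312.2183200816211, 'cy': 245.34602514040137, 'R': array([[ 0.98602266, -0.16531448,  0.02074703],
       [-0.10186987, -0.69671999, -0.71007308],
       [ 0.13184023,  0.69803465, -0.70382226]]), 't': array([-0.54968344,  0.10741234,  1.27736316])}
0.1 [0.23418433 0.52477339 0.30311268] [-6.54472677e-01 -3.07212049e+00  2.38209904e-03] 0.08557822508324597 0.0726
```

View pics/top0.png

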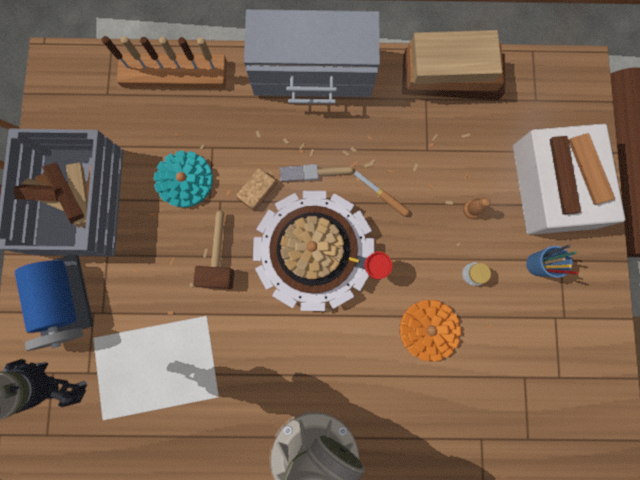

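View pics/side0.png

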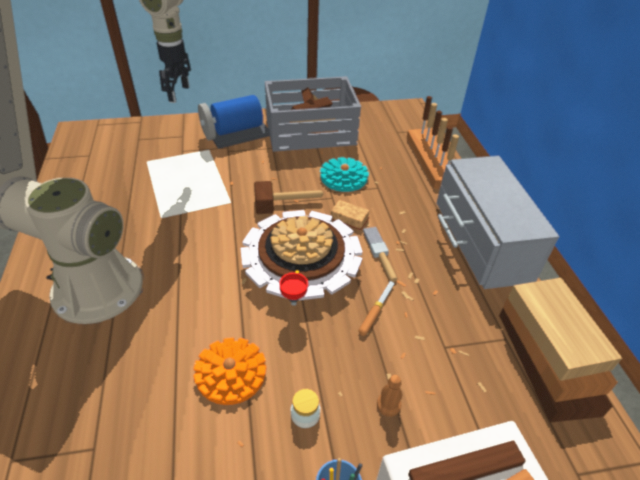

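The top view shows the red cup at about (378,265) and the turntable centred at about (314,250). In the side view the cup is at about (293,286). I'll enlarge the turntable and measure it.

```bash
cat > h.py <<'E'
from workcell import r
import numpy as np, cv2
def ray(n,u,v,z,c=None):
    c=c or r.get_calibration(n)
    d=c["R"].T@np.array([(u-c["cx"])/c["fx"],(v-c["cy"])/c["fy"],1]); o=-c["R"].T@c["t"]
    return o+d*(z-o[2])/d[2]
def proj(c,X):
    p=c["R"]@np.asarray(X)+c["t"]; return c["fx"]*p[0]/p[2]+c["cx"],c["fy"]*p[1]/p[2]+c["cy"]
def red(im):
    h=cv2.cvtColor(im,cv2.COLOR_RGB2HSV); m=cv2.inRange(h,(0,200,110),(4,255,255))|cv2.inRange(h,(175,200,110),(180,255,255))
    n,l,st,ce=cv2.connectedComponentsWithStats(m); return st,ce
E
python3 - <<'E'
from h import *
for n in ("top","side"):
    im=cv2.imread(f"pics/{n}0.png")[:,:,::-1].copy()
    st,ce=red(im)
    for s,c in zip(st[1:],ce[1:]):
        if s[4]>100: print(n,s,c,ray(n,*c,0.108))
im=cv2.imread("pics/top0.png")
cv2.imwrite("pics/crop.png",cv2.resize(im[180:320,240:420],None,fx=4.2,fy=4.2,interpolation=cv2.INTER_CUBIC))
print(ray("top",314,250,.052))
E
```

```text
side [281 273  26  26 522] [293.11685824 285.24329502] [ 0.48379426 -0.15894865  0.108     ]
[0.52546904 0.00980855 0.052     ]
```

View pics/crop.png

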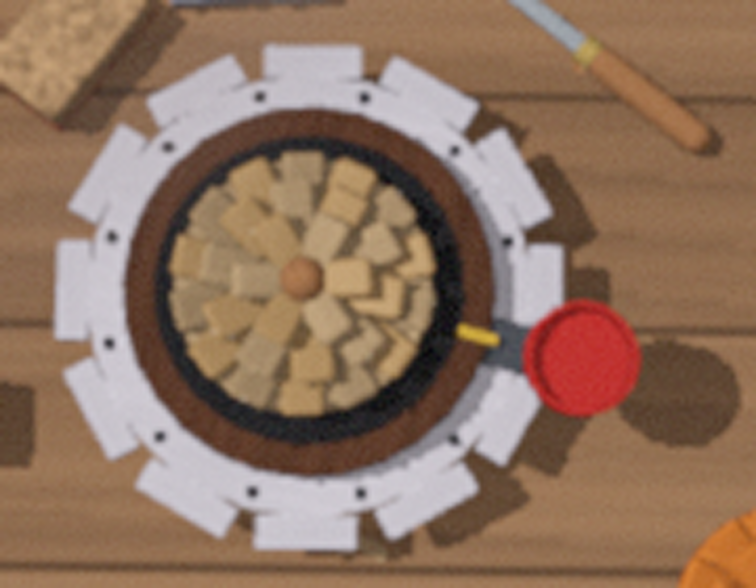

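```bash
python3 - <<'E'
from h import *
from scipy.spatial.transform import Rotation as Ro
A=ray("top",240+309/4.2-.4,180+293.6/4.2-.4,.052); C=ray("top",240+581.5/4.2-.4,180+357.5/4.2-.4,.111)
N=ray("top",240+111/4.2-.4,180+237/4.2-.4,.052)
f=lambda v:np.degrees(np.arctan2(v[1],v[0]))
print(A,C,np.hypot(*(C-A)[:2]),f(C-A),f(A-N))
S=ray("side",293.1,285.2,.111);print("side cup",S)
for a in range(0,41,5):
    t=np.radians(a+f(A-N)); print(a,A[:2]+.168*np.array([np.cos(t),np.sin(t)]))
s=r.read_state();R=Ro.from_rotvec(s["tcp_rot"]).as_matrix();print(R.round(3))
print("shift to cup",R.T@(C-s["eef_pos"]))
E
```

```text
[0.52674513 0.01198904 0.052     ] [ 0.48414296 -0.14955089  0.111     ] 0.16706314003952832 -104.77396256508892 -105.39149949070826
side cup [ 0.48343516 -0.16136936  0.111     ]
0 [ 0.48215573 -0.14998561]
5 [ 0.49644243 -0.15325547]
10 [ 0.51095975 -0.15526772]
15 [ 0.5255972  -0.15600704]
20 [ 0.54024339 -0.15546781]
25 [ 0.55478685 -0.15365414]
30 [ 0.5691169  -0.15057982]
35 [ 0.58312447 -0.14626825]
40 [ 0.59670296 -0.14075225]
[[-0.913  0.408 -0.001]
 [ 0.408  0.913 -0.001]
 [ 0.    -0.002 -1.   ]]
shift to cup [-0.50313198 -0.51359029  0.19282911]
```

move_arm --pt "0 0 0 -0.03 -0.03 0 -1" --pt "0 0 0 -0.07 -0.07 0 -1" --pt "0 0 0 -0.11 -0.11 0 -1" --pt "0 0 0 -0.15 -0.15 0 -1" --pt "0 0 0 -0.19 -0.19 0 -1"

```text
time_s: 0.72
eef_pos: [0.3305, 0.2724, 0.3036]
tcp_rot: [-0.654, -3.073, 0.0]
wrist_force: [1.0, 0.4, 0.1]
grip_width: 0.0003
finger_force: 0.0
```

move_arm --pt "0 0 0 -0.04 -0.04 0 -1" --pt "0 0 0 -0.08 -0.08 0 -1" --pt "0 0 0 -0.12 -0.12 0 -1" --pt "0 0 0 -0.16 -0.165 0 -1" --pt "0 0 0 -0.2 -0.205 0 -1"

```text
time_s: 1.35
eef_pos: [0.4295, 0.0035, 0.3038]
tcp_rot: [-0.655, -3.072, -0.0]
wrist_force: [1.8, 0.7, 0.0]
grip_width: -0.0
finger_force: 0.0
```

move_arm --pt "0 0 0 -0.04 -0.04 0.0 -1" --pt "0 0 0 -0.08 -0.08 0.02 -1" --pt "0 0 0 -0.11 -0.115 0.05 -1" --pt "0 0 0 -0.113 -0.118 0.08 -1" --pt "0 0 0 -0.113 -0.118 0.08 -1"

```text
time_s: 1.98
eef_pos: [0.4829, -0.1483, 0.2212]
tcp_rot: [-0.656, -3.066, -0.003]
wrist_force: [-0.7, 0.1, 0.2]
grip_width: 0.0003
finger_force: 0.0
```

```bash
python3 - <<'E'
from h import *
from scipy.spatial.transform import Rotation as Ro
s=r.read_state();R=Ro.from_rotvec(s["tcp_rot"]).as_matrix();print(s["time_s"],s["eef_pos"],s["joints"],s["wrist_force"],s["grip_width"]);print(R.round(3))
print("shift to cup",R.T@(np.array([.483,-.150,.1716])-s["eef_pos"]))
c=r.get_calibration("wrist");im=r.camera("wrist");cv2.imwrite("pics/w1.png",im[:,:,::-1])
print("proj cup rim",proj(c,[.483,-.150,.111]),"tip",proj(c,s["eef_pos"]+R[:,2]*.0726))
im=r.camera("side");cv2.imwrite("pics/s1.png",cv2.resize(im[180:330,210:410],None,fx=4,fy=4)[:,:,::-1])
E
```

```text
1.975 [ 0.48287653 -0.14827304  0.22122969] [-4.57045773e-01  2.25129933e-01 -2.79439421e-01  1.07260584e+00
  1.69717015e-04 -3.56843171e-02] [-0.71232996  0.14405601  0.2180733 ] 0.00027539567480614114
[[-0.913  0.409 -0.006]
 [ 0.409  0.913  0.003]
 [ 0.006  0.    -1.   ]]
shift to cup [-0.00113506 -0.00154511  0.04962286]
proj cup rim (np.float64(315.0810912703496), np.float64(276.3512590525792)) tip (np.float64(317.42506698757404), np.float64(303.4644955804714))
```

View pics/w1.png

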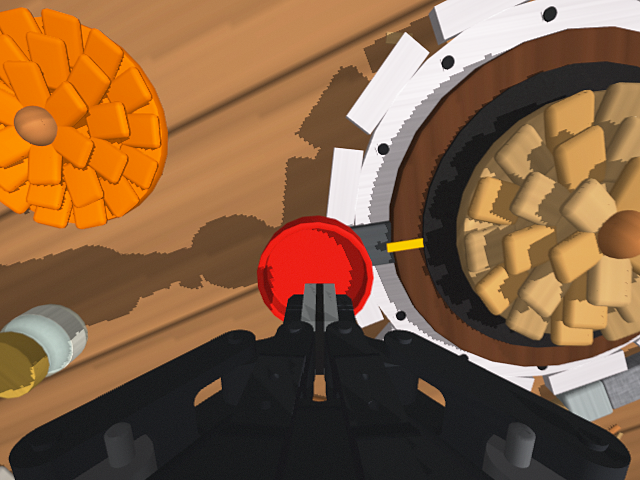

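View pics/s1.png

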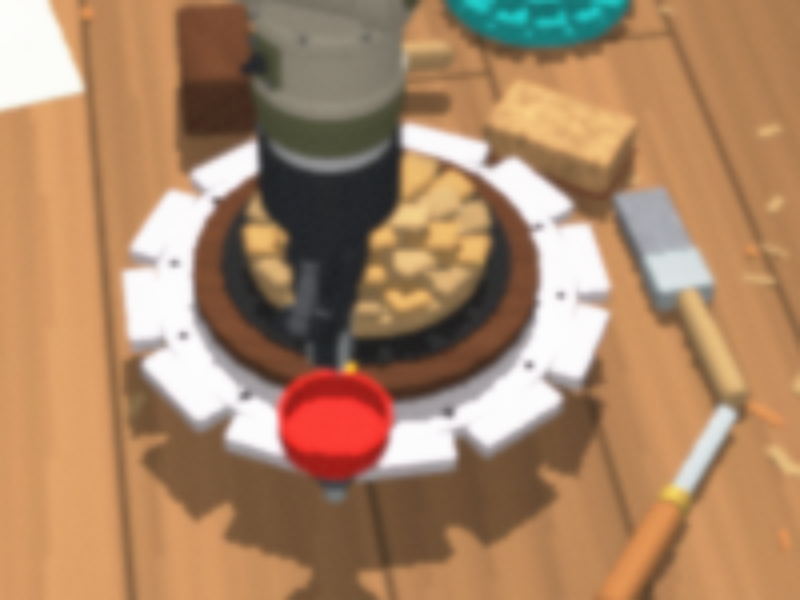

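The wrist view puts the cup rim centre at about (315,270) against a predicted (315,276), and the fingertips line up above it. I'll go down into the cup.

move_arm --pt "0 0 0 -0.001 -0.0015 0.02 -1" --pt "0 0 0 -0.001 -0.0015 0.035 -1" --pt "0 0 0 -0.001 -0.0015 0.045 -1" --pt "0 0 0 -0.001 -0.0015 0.053 -1" --pt "0 0 0 -0.001 -0.0015 0.053 -1"

```text
time_s: 2.7
eef_pos: [0.4851, -0.1499, 0.171]
tcp_rot: [0.654, 3.072, 0.001]
wrist_force: [-0.1, 0.8, 3.8]
grip_width: 0.0002
finger_force: 1.8
```

move_arm --pt "0 0 0 0 0 0.004 -1" --pt "0 0 0 0 0 0.008 -1" --pt "0 0 0 0 0 0.012 -1" --pt "0 0 0 0 0 0.014 -1" --pt "0 0 0 0 0 0.014 -1"

```text
time_s: 3.32
eef_pos: [0.4861, -0.1503, 0.1584]
tcp_rot: [0.653, 3.07, 0.001]
wrist_force: [0.1, 2.8, 8.1]
grip_width: 0.0
finger_force: 4.0
```

```bash
python3 - <<'E'
from h import *
from scipy.spatial.transform import Rotation as Ro
s=r.read_state();R=Ro.from_rotvec(s["tcp_rot"]).as_matrix();print(s["eef_pos"],s["wrist_force"])
A=np.array([.5267,.0120]);p=s["eef_pos"];t0=np.radians(-105.1)
for a in range(0,45,4):
    t=t0+np.radians(a); w=np.append(A+.168*np.array([np.cos(t),np.sin(t)]),.157)
    print(a,(R.T@(w-p)).round(4),w.round(4))
E
```

```text
[ 0.48607433 -0.15026173  0.1584186 ] [0.09855575 2.82539235 8.05345575]
0 [ 0.0029 -0.0012  0.0014] [ 0.4829 -0.1502  0.157 ]
4 [-0.0086  0.001   0.0014] [ 0.4944 -0.1529  0.157 ]
8 [-0.0199  0.004   0.0015] [ 0.5059 -0.1547  0.157 ]
12 [-0.031   0.0078  0.0015] [ 0.5176 -0.1558  0.157 ]
16 [-0.0418  0.0124  0.0016] [ 0.5293 -0.156   0.157 ]
20 [-0.0523  0.0177  0.0016] [ 0.5411 -0.1554  0.157 ]
24 [-0.0624  0.0237  0.0016] [ 0.5527 -0.154   0.157 ]
28 [-0.072   0.0304  0.0017] [ 0.5642 -0.1518  0.157 ]
32 [-0.0811  0.0378  0.0017] [ 0.5755 -0.1487  0.157 ]
36 [-0.0897  0.0458  0.0017] [ 0.5866 -0.1449  0.157 ]
40 [-0.0977  0.0544  0.0018] [ 0.5974 -0.1404  0.157 ]
44 [-0.1051  0.0635  0.0018] [ 0.6079 -0.1351  0.157 ]
```

move_arm --pt "0 0 0 0 0 0.001 -1" --pt "0 0 0 -0.006 0.001 0.001 -1" --pt "0 0 0 -0.014 0.003 0.001 -1" --pt "0 0 0 -0.023 0.005 0.001 -1" --pt "0 0 0 -0.032 0.0085 0.001 -1"

```text
time_s: 3.95
eef_pos: [0.5189, -0.156, 0.1577]
tcp_rot: [0.654, 3.069, -0.001]
wrist_force: [-1.5, 0.9, 8.5]
grip_width: -0.0001
finger_force: 4.1
```

```bash
cat > m.py <<'E'
from h import *
from scipy.spatial.transform import Rotation as Ro
import sys
s=r.read_state();R=Ro.from_rotvec(s["tcp_rot"]).as_matrix();print(s["time_s"],s["eef_pos"],s["wrist_force"])
A=np.array([.5267,.0120]);p=s["eef_pos"];v=p[:2]-A;t0=np.radians(-105.1)
print("tip angle",np.degrees(np.arctan2(v[1],v[0])-t0),np.hypot(*v))
for a in range(12,40,3):
    t=t0+np.radians(a); w=np.append(A+.168*np.array([np.cos(t),np.sin(t)]),.157)
    print(a,(R.T@(w-p)).round(4))
im=r.camera("side");c=r.get_calibration("side");np.save("last.npy",im)
st,ce=red(im)
for q,k in zip(st[1:],ce[1:]):
    if q[4]>60: print("red",q,k)
for a in (0,10,20,26,30,34): 
    t=t0+np.radians(a);print(a,proj(c,np.append(A+.168*np.array([np.cos(t),np.sin(t)]),.096)))
cv2.imwrite(f"pics/{sys.argv[1]}.png",cv2.resize(im[200:320,230:390],None,fx=5,fy=5,interpolation=cv2.INTER_CUBIC)[:,:,::-1])
E
python3 m.py s2
```

```text
3.95 [ 0.51890886 -0.15595884  0.15774888] [-1.45383647  0.91340667  8.5093209 ]
tip angle 12.444112276583162 0.16813944413473944
12 [ 0.0013 -0.0003  0.0007]
15 [-0.0069  0.003   0.0008]
18 [-0.0148  0.0068  0.0008]
21 [-0.0225  0.011   0.0008]
24 [-0.03    0.0156  0.0008]
27 [-0.0373  0.0206  0.0009]
30 [-0.0443  0.0259  0.0009]
33 [-0.051   0.0316  0.0009]
36 [-0.0574  0.0377  0.0009]
39 [-0.0634  0.044   0.001 ]
red [295 278  26  25 299] [308.16053512 293.45150502]
0 (np.float64(292.26613664224163), np.float64(285.8243418219499))
10 (np.float64(304.78195580506724), np.float64(286.09081952912214))
20 (np.float64(317.1100740530817), np.float64(284.7022930014341))
26 (np.float64(324.2151858959486), np.float64(283.1008606666316))
30 (np.float64(328.7693518717866), np.float64(281.7290890794288))
34 (np.float64(333.1457771136351), np.float64(280.12605013943244))
```

View pics/s2.png

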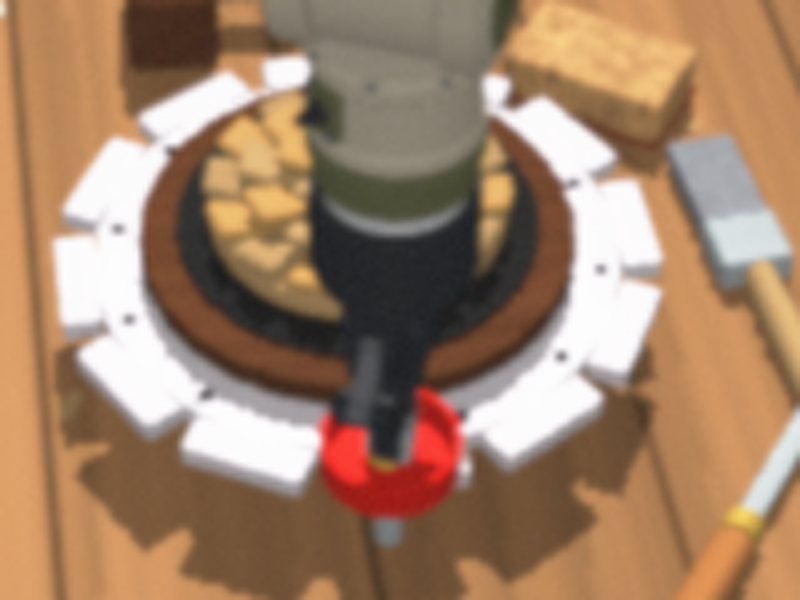

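The cup follows the fingertips. Its box centre moved from x≈294 to x≈308 in the side view, about 11–12° of turn. I'll carry on.

move_arm --pt "0 0 0 -0.007 0.003 0.001 -1" --pt "0 0 0 -0.015 0.007 0.001 -1" --pt "0 0 0 -0.0225 0.011 0.001 -1" --pt "0 0 0 -0.03 0.0155 0.001 -1" --pt "0 0 0 -0.0375 0.0205 0.001 -1"

```text
time_s: 4.62
eef_pos: [0.5617, -0.1527, 0.1571]
tcp_rot: [0.654, 3.069, -0.002]
wrist_force: [-1.1, -0.4, 8.7]
grip_width: 0.0003
finger_force: 4.2
```

```bash
python3 m.py s3 | grep -v "^[03]* *(" ; python3 - <<'E'
from h import *
st,ce=red(r.camera("top"))
print([ (q,k) for q,k in zip(st[1:],ce[1:]) if q[4]>30])
E
```

```text
4.625 [ 0.56169103 -0.15271983  0.15705338] [-1.11484704 -0.35739365  8.66805285]
tip angle 27.092927942630993 0.16839535363251779
12 [ 0.039  -0.0207 -0.0001]
15 [ 0.0309 -0.0174 -0.0001]
18 [ 0.0229 -0.0136 -0.    ]
21 [ 0.0152 -0.0094 -0.    ]
24 [ 0.0077 -0.0048  0.    ]
27 [0.0005 0.0002 0.0001]
30 [-0.0065  0.0055  0.0001]
33 [-0.0132  0.0112  0.0001]
36 [-0.0196  0.0173  0.0001]
39 [-0.0257  0.0236  0.0002]
red [313 278  26  22 288] [326.10069444 290.78125   ]
10 (np.float64(304.78195580506724), np.float64(286.09081952912214))
20 (np.float64(317.1100740530817), np.float64(284.7022930014341))
26 (np.float64(324.2151858959486), np.float64(283.1008606666316))
34 (np.float64(333.1457771136351), np.float64(280.12605013943244))
[]
```

View pics/s3.png

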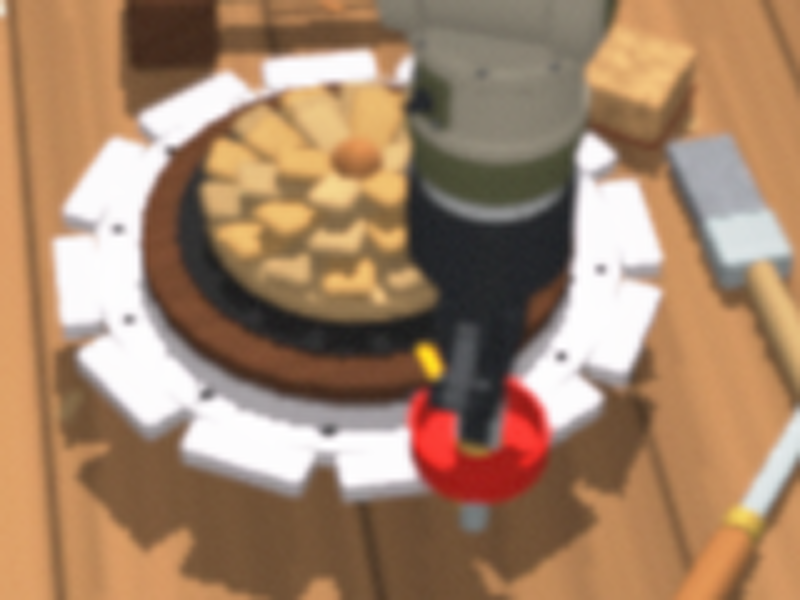

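move_arm --pt "0 0 0 -0.003 0.0025 0 -1" --pt "0 0 0 -0.006 0.005 0 -1" --pt "0 0 0 -0.0085 0.007 0 -1" --pt "0 0 0 -0.0085 0.007 0 -1" --pt "0 0 0 -0.0085 0.007 0 -1"

```text
time_s: 5.35
eef_pos: [0.5726, -0.1499, 0.1573]
tcp_rot: [0.654, 3.068, -0.002]
wrist_force: [0.2, -0.4, 8.1]
grip_width: -0.0003
finger_force: 4.2
```

```bash
python3 m.py s4 | grep -v "(" 
```

```text
5.35 [ 0.57262471 -0.14993022  0.15729931] [ 0.22013441 -0.37575246  8.08539104]
tip angle 30.93376097826206 0.16831659404159102
12 [ 0.0479 -0.0277  0.    ]
15 [ 0.0397 -0.0244  0.0001]
18 [ 0.0318 -0.0206  0.0001]
21 [ 0.0241 -0.0164  0.0002]
24 [ 0.0166 -0.0118  0.0002]
27 [ 0.0093 -0.0068  0.0002]
30 [ 0.0023 -0.0015  0.0003]
33 [-0.0044  0.0042  0.0003]
36 [-0.0108  0.0103  0.0004]
39 [-0.0168  0.0166  0.0004]
red [318 277  26  22 295] [330.85423729 289.15254237]
```

The cup's box edge is at x=318 and the target is 317.5, so the table is at the notch. Letting the plunger up.

move_arm --pt "0 0 0 0 0 -0.003 -1" --pt "0 0 0 0 0 -0.006 -1" --pt "0 0 0 0 0 -0.009 -1" --pt "0 0 0 0 0 -0.009 -1" --pt "0 0 0 0 0 -0.009 -1"

```text
time_s: 6.02
eef_pos: [0.5723, -0.15, 0.1658]
tcp_rot: [0.654, 3.068, -0.002]
wrist_force: [0.9, -1.6, 5.8]
grip_width: -0.0
finger_force: 2.7
```

The cup still pushes up with 5.8 N at about 6 mm of travel, so the tooth is in the notch. Lifting clear.

move_arm --pt "0 0 0 0 0 -0.004 -1" --pt "0 0 0 0 0 -0.008 -1" --pt "0 0 0 0 0 -0.02 -1" --pt "0 0 0 0 0 -0.04 -1" --pt "0 0 0 0 0 -0.06 -1"

```text
time_s: 6.65
eef_pos: [0.5702, -0.1485, 0.2243]
tcp_rot: [-0.654, -3.071, -0.001]
wrist_force: [0.9, 0.2, 0.4]
grip_width: -0.0001
finger_force: 0.0
```

move_arm --pt "0 0 0 0.03 0 -0.04 -1" --pt "0 0 0 0.06 -0.03 -0.05 -1" --pt "0 0 0 0.09 -0.06 -0.05 -1" --pt "0 0 0 0.12 -0.09 -0.05 -1" --pt "0 0 0 0.12 -0.09 -0.05 -1"

```text
time_s: 7.28
eef_pos: [0.422, -0.1822, 0.2741]
tcp_rot: [-0.658, -3.07, -0.001]
wrist_force: [0.4, 0.2, -0.3]
grip_width: 0.0001
finger_force: 0.0
```

```bash
python3 - <<'E'
from h import *
s=r.read_state();print(s["time_s"],s["eef_pos"],s["wrist_force"])
im=r.camera("side");a=im[200:320,230:390]
b=r.camera("top")[180:320,240:420]
a=cv2.resize(a,(400,300));b=cv2.resize(b,(400,311))[:300]
cv2.imwrite("pics/f.png",np.hstack([a,b])[:,:,::-1])
st,ce=red(im);print([(q,k) for q,k in zip(st[1:],ce[1:]) if q[4]>60])
E
```

```text
7.275 [ 0.42199989 -0.1821565   0.27412738] [ 0.39654117  0.19294303 -0.27032678]
[(array([316, 269,  27,  26, 502], dtype=int32), array([329.58964143, 281.47011952]))]
```

View pics/f.png

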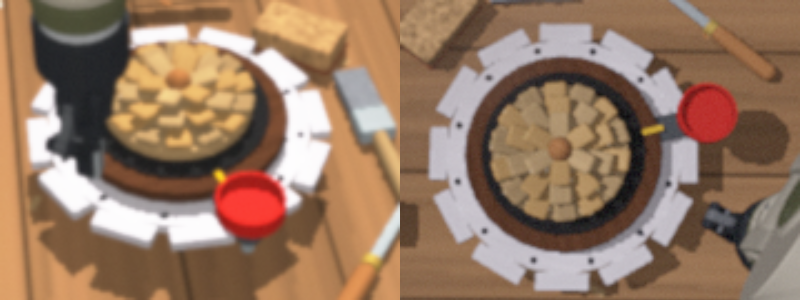

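The cup sits at (329.6,281.5) in the side view and the predicted position is (329.6,281.1). That puts the table at +30° with the plunger fully out. The rosette is still centred and the tools in view haven't moved.

```bash
python3 -c "
from workcell import r
print(r.close_job())"
```

```text
the job is handed in; nothing more can be done
None
```

The job is handed in (no verdict came back): the turntable is at the next notch anticlockwise (+30°) with the plunger fully out, the rosette still lies centred, nothing seen in the last pictures had moved, and the arm is clear of everything.

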